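Open the ratchet jaw of the whetstone holder

ROBOT

A 6-joint arm with a two-finger parallel gripper is mounted at the origin on the work surface. World frame = base frame: x ahead of the robot, y to its left, z up, the work surface at z = 0. Lengths are in m, angles in rad, forces in N, time in s.
With the tool pointing down it reaches from about 0.325 to 0.9 m from the base axis. Payload 6.1 kg.
Tool frame: the origin (TCP) lies at the very end of the fingers, on their centre line; the grasp point (between the pads) lies 19 mm behind it; z points along the fingers, y is the direction in which the jaws open and shut (so a half turn about z gives the same grasp; the last joint's range is limited). The gripper opens to 85 mm and grips with 20 to 120 N. Pads are 22 mm wide; open, the fingers measure 114 mm over their backs; the gripper's body (76 mm by 85 mm) begins 54 mm behind the grasp point. The pads swing forward as they close: fully open they stand 13 mm farther back than shut.
Start: joints at [-1.346, 0.22, 1.526, -0, 1.395, -0.126], TCP at [0.215, -0.587, 0.231] pointing down, gripper open.
Joint ranges: [-2.98, 2.98], [-0.91, 2.08], [0.09, 2.57], [-1.24, 4.39], [0.2, 2.65], [-2.68, 2.68]. Speed limits (rad/s): [2.57, 2.57, 3.01, 3.14, 3.14, 3.14].

INTERFACE

Orientations are given as a unit quaternion [w, x, y, z].
In Python, from plant import r, cams, order gives the robot as it stands.
- The arm moves only by the tool move_arm, never from a script. Its argument "motion" is a list of rows, each an object with "gripper": the closure, from 0 (fully open) to 1 (shut); "delta_pos": the shift along the tool's x, y, z in mm, a list of three; "delta_rot": the turn, a rotation vector about the tool's x, y, z in degrees, a list of three. In form: [{"gripper": gripper, "delta_pos": [x, y, z], "delta_rot": [ax, ay, az]}, ...]. A call has exactly 10 rows; each row is the pose to reach, as a shift and turn from the pose commanded when the call began, along the tool's axes at that moment; what a row does not reach only later rows make up. A row lasts 1/12 s, in which the tool goes at most 41.7 mm and 7.16 degrees, less where a joint would pass 70% of its speed; a pose out of reach is approached as far as the arm can. A call with a gripper value outside its range is refused whole. The fingers move at their own pace and stop on an object; "squeeze" is the grip in N (left out, the last holds). Time passes only in rows, so rows that repeat a pose let the fingers close, or fill a call up. It gives the time, the measured TCP pose, the force and the opening at its end, in the units of the state.
- r.get_state(): the state, without advancing time (a new reading comes with each control period).
- cams.snapshot(name): name is "scene" or "top"; returns the picture (400x640x3 uint8, blue, green, red); there is no depth.
- cams.camera_params(name): a dict with "camera_matrix" (3x3 intrinsics, pixels), "k1" (the pictures are not rectified: a ray, as slopes to the right and down, at radius r is drawn at 1 + k1 r^2 times it, then the intrinsics apply), "xyz" and "orientation" of the camera in the world. Camera axes: x right, y up, looking along -z (the intrinsics and any distortion apply to the point x, -y, -z); pixel columns grow to the right and rows downward; lengths in m; the calibration is good to about 2 mm. A picture is of the moment at which its call begins. camera_params takes no time and is no camera call.
- order.sign_off(): hands the job in, once; it reports no verdict.
The state is a dict: "clock": time; "qpos": joint angles; "qd": joint speeds; "tau": joint torques, N m; "eef_pos": TCP position; "tcp_rot": TCP orientation; "contact_force": force on the tool from outside, world axes, zero at the start; "ft_torque": the same for the moment, N m; "gripper_width": finger opening in m.
Only numpy, scipy, OpenCV 4.12 (cv2) and the standard library are available. Lean on these libraries where they do the work, as an engineer would, in place of code of your own. Each camera call takes 0.05 s, during which the arm holds its last target.

TASK

The knives are done and the whetstone has to come out for rinsing, so open the stone holder on the sushi counter: with the fingertips press down the release paddle on its sliding jaw and, keeping it pressed, push the jaw back along the toothed bar, away from the stone, all the way to the end stop, then let go. Leave the whetstone lying in the holder, and do not touch it or shift the other things on the counter.

Things in the scene. Friction and masses are not known exactly. Their poses are not given: they have to be found in the camera images.
- holder: Whetstone holder, 386 mm long, feet 90 mm wide, standing fast. A toothed steel bar (24 mm wide, crests 23 mm up) runs along its y axis. Origin: on the counter under the bar, in line with the stone's end at the sliding jaw. z up, x across. Fixed jaw at y -181 to -198 mm, 48 mm high; the sliding jaw is on the +y side and opens towards +y; end stop at y 172 to 184 mm, 34 mm high.
- jaw (a joint): Travel (m) of the sliding jaw along the holder's +y: 0 clamping the stone (start), 0.064 at the end stop, fully open. A pawl blocks +y (8 mm teeth) unless the paddle is pressed; then about 3 N moves it. At 0, along holder y: jaw plate 1 to 14.5 mm, 60 mm wide, 48 mm high; gap 14.5 to 64 mm, open above and at both sides, holding the paddle; pawl housing 64 to 108 mm, 42 mm wide, 50 mm high.
- release (a joint): Angle (rad) of the release paddle: 0 up at rest, 0.32 fully pressed (paddle level, its top then 34 mm above the counter). Beyond about 0.16 the pawl is clear of the teeth. Sprung: it rises again when let go. Needs about 4 N to start and 7 N for full press near its free edge, up to three times that close to the housing.
- paddle_pad (a point): Point to press, on the ribbed top of the paddle (36 mm wide, 46 mm long), riding with the jaw. At rest the paddle slopes up from the housing towards the stone; this point is 44 mm up, 20 mm from the housing's face; the free edge is 50 mm up, 39 mm from that face. It turns on a pin 10 mm inside that face, 25.5 mm up: full press takes this point 10 mm down and 4 mm towards the stone.
- jaw_shoulder (a point): Middle of the upright face of the pawl housing that looks towards the paddle and the stone: 42 mm wide, 39 to 50 mm above the counter; this point is 45 mm up, on the bar's middle line, and rides with the jaw. A fingertip holding the paddle down pushes the jaw back by bearing on this face.
- whetstone: Whetstone lying loose between the jaws: block 60 x 180 x 30 mm, its length (y) along the bar, brown above, grey below; origin at the centre of its underside, 26 mm above the counter; its top is 56 mm up. Stays where it is, untouched.
- finishing_stone: Pale flat stone 60 x 180 x 20 mm lying on the counter beside the holder; origin at the centre of its underside. Bystander.
- dressing_stone: Small grey block 26 x 66 x 22 mm lying on the counter; origin at the centre of its underside. Bystander.
- squeeze_bottle: White squeeze bottle, 62 mm across and 204 mm high, upright; origin at the centre of its foot. Bystander.
- bowl: Small steel bowl, 130 mm across and 55 mm high; origin at the centre of its foot. Bystander.

How it is judged:
By the outcome, as a careful person would: the job done as asked, in the order asked, and still so for the second after the job is handed in, with the robot touching nothing.
It also fails if it takes over 32 s, if anything falls off the work surface, if the arm or the gripper's body presses on something with over 40 N, if the wrist force passes 120 N, or if a joint passes its speed limit or range.

## Working session

There is one attempt and no reset: what is moved stays moved. The work goes in short steps, Python scripts to look and compute and a tool call to move; the robot and the scene stay as the last step left them, time stands still between calls to the robot, and variables do not carry over. Pictures are saved under pics/ and viewed, and the job is handed in when it is done.

Besides the shell and the picture viewer there is one more tool, called after "Emit:" as name(argument=value, ...), one argument or row to a line, values as JSON. move_arm: Moves the arm, as the interface text tells. Its arguments: {"type":"object","properties":{"motion":{"type":"array"},"squeeze":{"type":"number"}},"required":["motion"]}

```bash
ls; mkdir -p pics
python3 - <<'E'
from plant import r,cams,order
import cv2
for n in("scene","top"):
    cv2.imwrite(f"pics/{n}0.png",cams.snapshot(n)); print(n,cams.camera_params(n))
print(r.get_state())
E
```

```text
pics
scene {'camera_matrix': array([[468.15231973,   0.        , 322.87413842],
       [  0.        , 468.15231973, 200.58065329],
       [  0.        ,   0.        ,   1.        ]]), 'k1': 0.014382225670473293, 'xyz': array([1.29532322, 0.13788694, 0.94451431]), 'orientation': array([0.62058606, 0.22092008, 0.24628713, 0.71092187])}
top {'camera_matrix': array([[376.87614671,   0.        , 320.29230381],
       [  0.        , 376.87614671, 200.4492086 ],
       [  0.        ,   0.        ,   1.        ]]), 'k1': 0.016824972501746874, 'xyz': array([0.44889486, 0.05900755, 0.81501621]), 'orientation': array([ 0.70622097,  0.05748555, -0.06929702, -0.70224303])}
{'clock': 0.1, 'qpos': array([-1.34610989e+00,  2.21168346e-01,  1.52749605e+00,  1.81478762e-05,
        1.39468315e+00, -1.26079066e-01]), 'qd': array([-0.00017846, -0.00210428, -0.00242921,  0.00053285, -0.0006599 ,
       -0.00187321]), 'tau': array([ 4.41361199e-04, -4.98245358e+01, -3.90546083e+01, -1.12616244e-04,
        5.74719335e-03,  4.60657236e-05]), 'eef_pos': array([ 0.21465391, -0.58640932,  0.23029591]), 'tcp_rot': array([-8.76819421e-04,  9.84659726e-01,  1.74483392e-01, -3.43224409e-05]), 'contact_force': array([ 0.63439767,  0.08372266, -0.00453792]), 'ft_torque': array([-0.03100297, -0.00857888,  0.01776444]), 'gripper_width': 0.08578832915606524}
```

View pics/scene0.png

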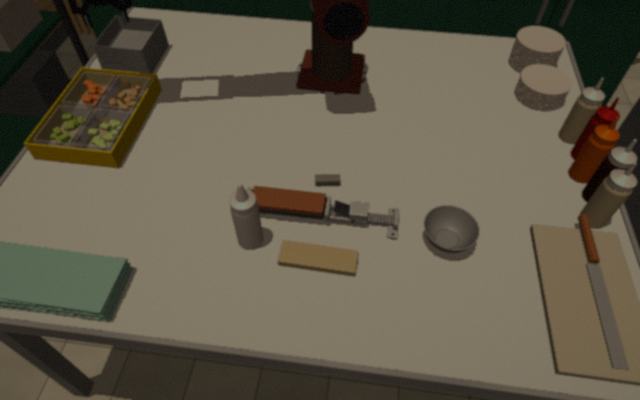

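View pics/top0.png

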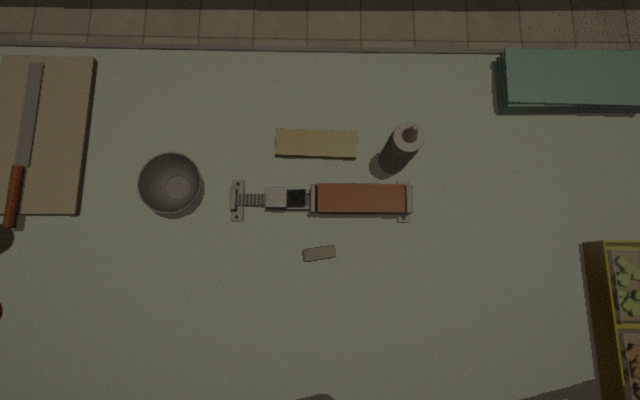

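The top view shows the stone (brown) at columns 317–407 and rows 183–213. The black paddle is at about (296,198), the housing at about (276,198) and the end stop at about (237,200). In the scene view the paddle is near (342,208). I'll zoom in on both.

Run:
```python
import cv2
a=cv2.imread("pics/top0.png")[170:230,225:425]; b=cv2.imread("pics/scene0.png")[165:265,225:415]
a=cv2.convertScaleAbs(a,alpha=1.5);b=cv2.convertScaleAbs(b,alpha=1.5)
cv2.imwrite("pics/topz.png",cv2.resize(a,None,fx=4,fy=4,interpolation=cv2.INTER_CUBIC))
cv2.imwrite("pics/scz.png",cv2.resize(b,None,fx=4,fy=4,interpolation=cv2.INTER_CUBIC))
```

```text
(no output)
```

View pics/topz.png

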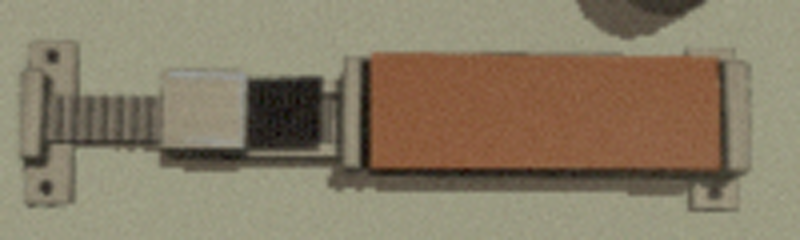

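View pics/scz.png

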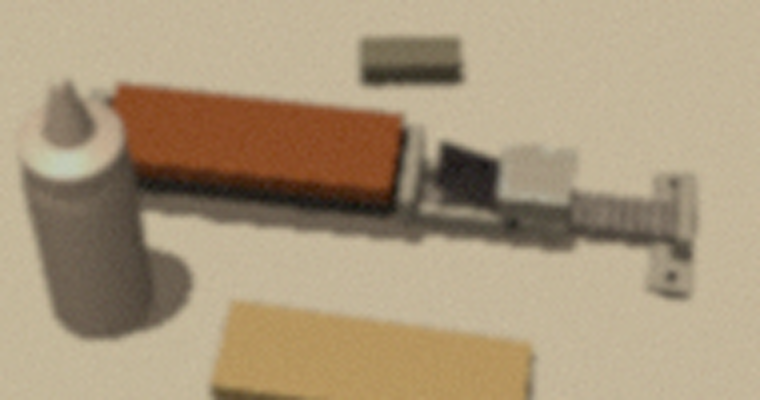

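```bash
cat > h.py <<'E'
import numpy as np, cv2, pickle
from scipy.spatial.transform import Rotation as R
from plant import cams
def ray(n,uv):
    p=cams.camera_params(n);K=p["camera_matrix"];d=np.array([p["k1"],0,0,0,0.])
    x,y=cv2.undistortPoints(np.array([[uv]],float),K,d)[0,0]
    w,a,b,c=p["orientation"]
    v=R.from_quat([a,b,c,w]).apply([x,-y,-1]); return p["xyz"],v/np.linalg.norm(v)
def plane(n,uv,z):
    o,v=ray(n,uv); return o+v*(z-o[2])/v[2]
def tri(a,b):
    o1,v1=ray("top",a);o2,v2=ray("scene",b)
    s=np.linalg.lstsq(np.c_[v1,-v2],o2-o1,rcond=None)[0]
    p,q=o1+v1*s[0],o2+v2*s[1]; return (p+q)/2,np.linalg.norm(p-q)
def zt(x,y): return (225+(x+.5)/4-.5,170+(y+.5)/4-.5)
def zs(x,y): return (225+(x+.5)/4-.5,165+(y+.5)/4-.5)
E
python3 - <<'E'
from h import *
np.set_printoptions(precision=4,suppress=True)
t=cv2.imread("pics/top0.png");hs=cv2.cvtColor(t,cv2.COLOR_BGR2HSV)
b,g,r_=[t[...,i].astype(int) for i in range(3)]
m=((r_-b>45)&(r_-g>25)).astype(np.uint8); m[:150]=0;m[230:]=0;m[:,:300]=0;m[:,430:]=0
c=max(cv2.findContours(m,0,1)[0],key=cv2.contourArea);rc=cv2.minAreaRect(c);bx=cv2.boxPoints(rc);print(rc)
P=np.array([plane("top",q,.056) for q in bx]);print(P)
for i in range(4):print(np.linalg.norm(P[i]-P[i-1]))
C=P.mean(0);print("centre",C)
print("tri stone near-jaw corners:")
print(tri(zt(372,54),zs(402,115)),tri(zt(371,168),zs(392,206)))
print(tri(zt(721,57),zs(118,86)))
H=[(zt(165,72),zs(571,207)),(zt(247,72),zs(498,203)),(zt(243,150),zs(503,148)),(zt(161,148),zs(577,148))]
for a,b in H:print("housing",tri(a,b),plane("top",a,.05),plane("scene",b,.05))
for a,b in [(zt(320,78),zs(438,192)),(zt(320,147),zs(440,143))]:print("paddle free edge",tri(a,b),plane("top",a,.05))
for a in [zt(25,72),zt(25,160),zt(44,72),zt(44,160)]:print("stop",plane("top",a,.034))
E
```

```text
((360.5, 197.5), (27.0, 85.0), 90.0)
[[ 0.6212  0.0514  0.056 ]
 [ 0.6225 -0.1245  0.056 ]
 [ 0.566  -0.1225  0.056 ]
 [ 0.5648  0.0511  0.056 ]]
0.056330649552495525
0.17593871165802116
0.05655807627525491
0.17365911696178293
centre [ 0.5936 -0.0361  0.056 ]
tri stone near-jaw corners:
(array([0.6106, 0.0558, 0.1089]), np.float64(0.0062644977873754755)) (array([ 0.5761,  0.0507, -0.0262]), np.float64(0.0020810333889531322))
(array([ 0.6105, -0.1121,  0.1082]), np.float64(0.006728531468816847))
housing (array([0.615 , 0.1612, 0.0449]), np.float64(0.0025522212571496027)) [0.614  0.1592 0.05  ] [0.6186 0.1623 0.05  ]
housing (array([0.6159, 0.1181, 0.0423]), np.float64(0.0012900077405652345)) [0.6143 0.1169 0.05  ] [0.6216 0.1189 0.05  ]
housing (array([0.5744, 0.1181, 0.0438]), np.float64(0.0008775018529204179)) [0.5733 0.1181 0.05  ] [0.5794 0.1178 0.05  ]
housing (array([0.5739, 0.1613, 0.0506]), np.float64(0.0026264020815290777)) [0.5741 0.1601 0.05  ] [0.5731 0.1627 0.05  ]
paddle free edge (array([0.6129, 0.0806, 0.0425]), np.float64(0.002777946691711163)) [0.6114 0.079  0.05  ]
paddle free edge (array([0.5761, 0.0788, 0.0441]), np.float64(0.0001046366194710239)) [0.5752 0.0786 0.05  ]
stop [0.6168 0.2349 0.034 ]
stop [0.5699 0.2327 0.034 ]
stop [0.6169 0.2249 0.034 ]
stop [0.57   0.2229 0.034 ]
```

Run:
```python
from h import *
np.set_printoptions(precision=4,suppress=True)
for a,b in [(zt(372,54),zs(392,206)),(zt(371,168),zs(402,115)),(zt(721,168),zs(118,86))]:print("stone",tri(a,b))
# paddle dark mask, both views: centroid
for n,(y0,y1,x0,x1) in {"top":(186,208,285,308),"scene":(200,218,333,350)}.items():
    im=cv2.imread(f"pics/{n}0.png");g=im.max(2);m=np.zeros_like(g);m[y0:y1,x0:x1]=(g[y0:y1,x0:x1]<50)
    c=max(cv2.findContours(m,0,1)[0],key=cv2.contourArea);M=cv2.moments(m,True);u=(M['m10']/M['m00'],M['m01']/M['m00'])
    print(n,u,cv2.boundingRect(c),plane(n,u,.0435)); 
    if n=="top":ut=u
print("paddle mid",tri(ut,u))
from plant import r
s=r.get_state();w,x,y,z=s["tcp_rot"];Q=R.from_quat([x,y,z,w]);print(s["eef_pos"],Q.as_matrix())
tgt=np.array([.595,.096,.12]);print("delta mm",Q.inv().apply(tgt-s["eef_pos"])*1e3)
G=R.from_matrix(np.array([[0,1,0],[1,0,0],[0,0,-1.]]).T);print("rot deg",np.degrees((Q.inv()*G).as_rotvec()))
```

```text
stone (array([0.6262, 0.0539, 0.0412]), np.float64(0.003675963756912706))
stone (array([0.564 , 0.053 , 0.0523]), np.float64(0.0012204862238040085))
stone (array([ 0.5652, -0.1261,  0.0523]), np.float64(0.002120733319636409))
top (295.56089743589746, 198.02884615384616) (285, 190, 21, 18) [0.5937 0.0978 0.0435]
scene (341.43502824858757, 209.41242937853107) (333, 202, 17, 16) [0.6013 0.0985 0.0435]
paddle mid (array([0.5952, 0.0982, 0.0356]), np.float64(8.381412702430383e-05))
[ 0.2147 -0.5864  0.2303] [[ 0.9391  0.3436 -0.0004]
 [ 0.3436 -0.9391  0.0017]
 [ 0.0002 -0.0017 -1.    ]]
delta mm [ 591.6461 -509.9733  111.3238]
rot deg [ -0.0786  -0.0727 -69.9028]
```

Emit:
move_arm(
  motion=[
    {"gripper":1,"delta_pos":[30,-26,0],"delta_rot":[0,0,-7]},
    {"gripper":1,"delta_pos":[60,-52,0],"delta_rot":[0,0,-14]},
    {"gripper":1,"delta_pos":[90,-78,0],"delta_rot":[0,0,-21]},
    {"gripper":1,"delta_pos":[120,-104,0],"delta_rot":[0,0,-28]},
    {"gripper":1,"delta_pos":[150,-130,0],"delta_rot":[0,0,-35]},
    {"gripper":1,"delta_pos":[180,-156,0],"delta_rot":[0,0,-42]},
    {"gripper":1,"delta_pos":[210,-182,0],"delta_rot":[0,0,-49]},
    {"gripper":1,"delta_pos":[240,-208,0],"delta_rot":[0,0,-56]},
    {"gripper":1,"delta_pos":[270,-234,0],"delta_rot":[0,0,-63]},
    {"gripper":1,"delta_pos":[300,-260,0],"delta_rot":[0,0,-69.9]},
  ],
  squeeze=40,
)

```text
clock: 0.93
eef_pos: [0.4075, -0.2377, 0.2311]
tcp_rot: [-0.0, 0.705, 0.709, 0.0]
contact_force: [0.6, -0.6, -0.3]
gripper_width: 0.0
```

```bash
cat > d.py <<'E'
import sys
from h import *
from plant import r
np.set_printoptions(precision=4,suppress=True)
s=r.get_state();w,x,y,z=s["tcp_rot"];Q=R.from_quat([x,y,z,w])
print(s["clock"],s["eef_pos"],"F",s["contact_force"],"w",s["gripper_width"]);print(Q.as_matrix())
tgt=np.array([float(v) for v in sys.argv[1:4]]);print("delta mm",Q.inv().apply(tgt-s["eef_pos"])*1e3)
G=R.from_matrix(np.array([[0,1,0],[1,0,0],[0,0,-1.]]).T);print("rot deg",np.degrees((Q.inv()*G).as_rotvec()))
E
python3 d.py .595 .096 .12
```

```text
0.9333 [ 0.4075 -0.2377  0.2311] F [ 0.6279 -0.5781 -0.3192] w 3.1200661133017195e-07
[[-0.0057  1.     -0.0001]
 [ 1.      0.0057  0.0002]
 [ 0.0002 -0.0001 -1.    ]]
delta mm [332.6171 189.4617 111.099 ]
rot deg [-0.0075 -0.0103  0.3272]
```

Emit:
move_arm(
  motion=[
    {"gripper":1,"delta_pos":[34,19,0],"delta_rot":[0,0,0]},
    {"gripper":1,"delta_pos":[68,38,0],"delta_rot":[0,0,0]},
    {"gripper":1,"delta_pos":[102,57,0],"delta_rot":[0,0,0]},
    {"gripper":1,"delta_pos":[136,76,0],"delta_rot":[0,0,0]},
    {"gripper":1,"delta_pos":[170,95,0],"delta_rot":[0,0,0]},
    {"gripper":1,"delta_pos":[204,114,10],"delta_rot":[0,0,0]},
    {"gripper":1,"delta_pos":[238,133,30],"delta_rot":[0,0,0]},
    {"gripper":1,"delta_pos":[272,152,50],"delta_rot":[0,0,0]},
    {"gripper":1,"delta_pos":[304,171,70],"delta_rot":[0,0,0]},
    {"gripper":1,"delta_pos":[332,189,90],"delta_rot":[0,0,0]},
  ],
)

```text
clock: 1.77
eef_pos: [0.5957, 0.093, 0.1414]
tcp_rot: [0.0, 0.707, 0.707, 0.0]
contact_force: [0.6, -0.8, -0.1]
gripper_width: -0.0
```

```bash
python3 d.py .595 .096 .07; python3 -c "
from plant import cams;import cv2
for n,(a,b,c,d) in {'top':(150,250,225,425),'scene':(105,265,225,465)}.items():
    cv2.imwrite(f'pics/{n}1.png',cv2.resize(cams.snapshot(n)[a:b,c:d],None,fx=3,fy=3,interpolation=2))"
```

```text
1.7667 [0.5957 0.093  0.1414] F [ 0.6075 -0.8359 -0.0601] w -4.897570676683657e-05
[[-0.0005  1.      0.0002]
 [ 1.      0.0005  0.    ]
 [ 0.      0.0002 -1.    ]]
delta mm [ 3.0001 -0.738  71.3908]
rot deg [ 0.0135 -0.0019  0.0302]
```

View pics/scene1.png

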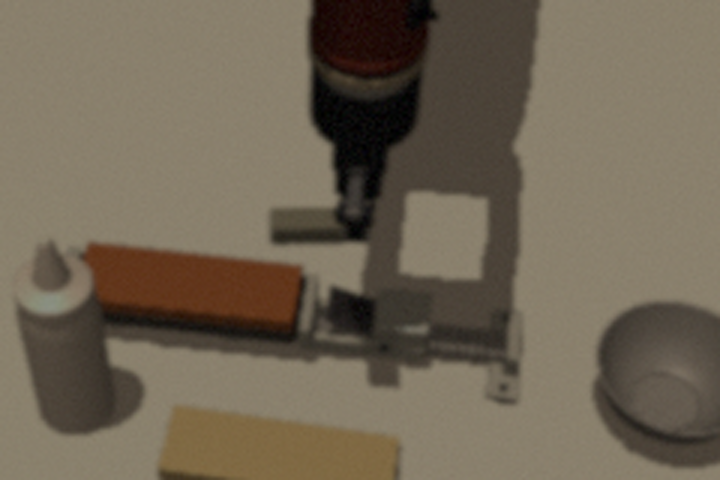

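View pics/top1.png

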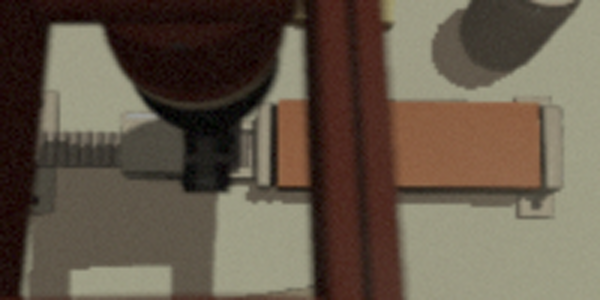

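```bash
python3 -c "
from h import *
print(plane('scene',(341.7,183.3),.141),plane('top',(225+210/3,150+190/3),.141))"; python3 d.py .595 .096 .06
```

```text
[0.60212437 0.09533313 0.141     ] [0.54731148 0.09350217 0.141     ]
1.8667 [0.5932 0.0951 0.1358] F [-1.4093 -0.9479  0.2048] w -0.0001629813429762878
[[-0.0041  0.9999 -0.0093]
 [ 1.      0.0042  0.0012]
 [ 0.0013 -0.0093 -1.    ]]
delta mm [ 0.7815  2.5291 75.7567]
rot deg [-0.5303 -0.0705  0.2379]
```

Emit:
move_arm(
  motion=[
    {"gripper":1,"delta_pos":[2,-1,10],"delta_rot":[0,0,0]},
    {"gripper":1,"delta_pos":[2,-1,20],"delta_rot":[0,0,0]},
    {"gripper":1,"delta_pos":[2,-1,30],"delta_rot":[0,0,0]},
    {"gripper":1,"delta_pos":[2,-1,40],"delta_rot":[0,0,0]},
    {"gripper":1,"delta_pos":[2,-1,50],"delta_rot":[0,0,0]},
    {"gripper":1,"delta_pos":[2,-1,60],"delta_rot":[0,0,0]},
    {"gripper":1,"delta_pos":[2,-1,68],"delta_rot":[0,0,0]},
    {"gripper":1,"delta_pos":[2,-1,74],"delta_rot":[0,0,0]},
    {"gripper":1,"delta_pos":[2,-1,76],"delta_rot":[0,0,0]},
    {"gripper":1,"delta_pos":[2,-1,76],"delta_rot":[0,0,0]},
  ],
)

```text
clock: 2.7
eef_pos: [0.5938, 0.0928, 0.0656]
tcp_rot: [-0.0, 0.707, 0.707, -0.0]
contact_force: [-0.4, 0.0, -0.5]
gripper_width: -0.0001
```

```bash
python3 d.py .595 .096 .05; python3 -c "
from plant import cams;import cv2
for n,(a,b,c,d) in {'top':(150,250,225,425),'scene':(165,265,285,435)}.items():
    cv2.imwrite(f'pics/{n}2.png',cv2.resize(cams.snapshot(n)[a:b,c:d],None,fx=4,fy=4,interpolation=2))"
```

```text
2.7 [0.5938 0.0928 0.0656] F [-0.4138  0.0434 -0.4561] w -0.00013983375837523835
[[ 0.0002  1.     -0.0011]
 [ 1.     -0.0002  0.    ]
 [ 0.     -0.0011 -1.    ]]
delta mm [ 3.2046  1.1725 15.5821]
rot deg [-0.0622 -0.0002 -0.0119]
```

View pics/scene2.png

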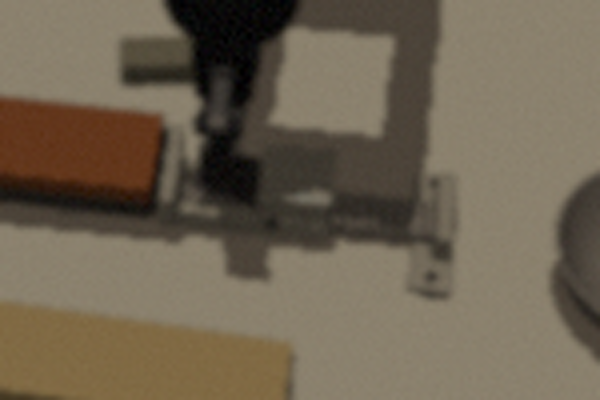

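View pics/top2.png

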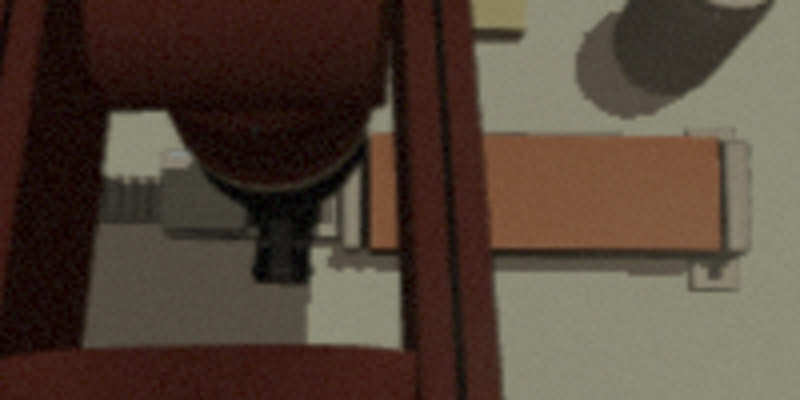

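```bash
python3 -c "
from h import *
def proj(n,X):
    p=cams.camera_params(n);w,a,b,c=p['orientation'];v=R.from_quat([a,b,c,w]).inv().apply(np.array(X)-p['xyz'])*[1,-1,-1]
    return cv2.projectPoints(v.reshape(1,1,3),np.zeros(3),np.zeros(3),p['camera_matrix'],np.array([p['k1'],0,0,0,0.]))[0].ravel()
for X in [(.594,.093,.0656),(.579,.093,.0656),(.609,.093,.0656),(.55,.093,.1656),(.55,.093,.125)]:
    t=proj('top',X);s=proj('scene',X);print(X,(t-[225,150])*4,(s-[285,165])*4)
"
```

```text
(0.594, 0.093, 0.0656) [289.76697804 183.56106106] [219.38409729 144.64961447]
(0.579, 0.093, 0.0656) [289.32266577 212.77499086] [222.10102571 125.46718684]
(0.609, 0.093, 0.0656) [290.20704275 154.55103046] [216.62209313 164.15181214]
(0.55, 0.093, 0.1656) [278.49298361 239.04034484] [234.21794562 -23.51438817]
(0.55, 0.093, 0.125) [282.87553779 252.59672443] [231.26059671  24.19742389]
```

Emit:
move_arm(
  motion=[
    {"gripper":1,"delta_pos":[3,1,3],"delta_rot":[0,0,0]},
    {"gripper":1,"delta_pos":[3,1,6],"delta_rot":[0,0,0]},
    {"gripper":1,"delta_pos":[3,1,9],"delta_rot":[0,0,0]},
    {"gripper":1,"delta_pos":[3,1,12],"delta_rot":[0,0,0]},
    {"gripper":1,"delta_pos":[3,1,14],"delta_rot":[0,0,0]},
    {"gripper":1,"delta_pos":[3,1,16],"delta_rot":[0,0,0]},
    {"gripper":1,"delta_pos":[3,1,18],"delta_rot":[0,0,0]},
    {"gripper":1,"delta_pos":[3,1,20],"delta_rot":[0,0,0]},
    {"gripper":1,"delta_pos":[3,1,22],"delta_rot":[0,0,0]},
    {"gripper":1,"delta_pos":[3,1,22],"delta_rot":[0,0,0]},
  ],
)

```text
clock: 3.63
eef_pos: [0.5957, 0.0956, 0.0446]
tcp_rot: [0.0, 0.707, 0.707, 0.0]
contact_force: [-1.1, -1.2, 5.5]
gripper_width: -0.0004
```

```bash
python3 d.py .595 .1065 .035
```

```text
3.6333 [0.5957 0.0956 0.0446] F [-1.064  -1.2484  5.5047] w -0.000420216491268115
[[ 0.0001  1.      0.0008]
 [ 1.     -0.0001 -0.0004]
 [-0.0004  0.0008 -1.    ]]
delta mm [10.9322 -0.7087  9.6438]
rot deg [ 0.0478  0.0242 -0.0046]
```

Emit:
move_arm(
  motion=[
    {"gripper":1,"delta_pos":[0,0,1],"delta_rot":[0,0,0]},
    {"gripper":1,"delta_pos":[0,0,2],"delta_rot":[0,0,0]},
    {"gripper":1,"delta_pos":[0,0,3],"delta_rot":[0,0,0]},
    {"gripper":1,"delta_pos":[0,0,4],"delta_rot":[0,0,0]},
    {"gripper":1,"delta_pos":[0,0,5],"delta_rot":[0,0,0]},
    {"gripper":1,"delta_pos":[0,0,6],"delta_rot":[0,0,0]},
    {"gripper":1,"delta_pos":[0,0,7],"delta_rot":[0,0,0]},
    {"gripper":1,"delta_pos":[0,0,8],"delta_rot":[0,0,0]},
    {"gripper":1,"delta_pos":[0,0,9],"delta_rot":[0,0,0]},
    {"gripper":1,"delta_pos":[0,0,9],"delta_rot":[0,0,0]},
  ],
)

```text
clock: 4.47
eef_pos: [0.596, 0.0955, 0.0362]
tcp_rot: [0.001, 0.707, 0.707, 0.0]
contact_force: [-2.4, -2.3, 6.1]
gripper_width: -0.0001
```

Emit:
move_arm(
  motion=[
    {"gripper":1,"delta_pos":[2,0,1],"delta_rot":[0,0,0]},
    {"gripper":1,"delta_pos":[4,0,1],"delta_rot":[0,0,0]},
    {"gripper":1,"delta_pos":[6,0,1],"delta_rot":[0,0,0]},
    {"gripper":1,"delta_pos":[8,0,1],"delta_rot":[0,0,0]},
    {"gripper":1,"delta_pos":[10,0,1],"delta_rot":[0,0,0]},
    {"gripper":1,"delta_pos":[12,0,1],"delta_rot":[0,0,0]},
    {"gripper":1,"delta_pos":[14,0,1],"delta_rot":[0,0,0]},
    {"gripper":1,"delta_pos":[16,0,1],"delta_rot":[0,0,0]},
    {"gripper":1,"delta_pos":[18,0,1],"delta_rot":[0,0,0]},
    {"gripper":1,"delta_pos":[20,0,1],"delta_rot":[0,0,0]},
  ],
)

```text
clock: 5.3
eef_pos: [0.5961, 0.1155, 0.0354]
tcp_rot: [0.001, 0.707, 0.707, 0.0]
contact_force: [-1.6, -3.3, 7.4]
gripper_width: 0.0002
```

```bash
python3 d.py .595 .1715 .035; python3 -c "
from plant import cams;import cv2
for n,(a,b,c,d) in {'top':(150,250,225,425),'scene':(165,265,285,435)}.items():
    cv2.imwrite(f'pics/{n}3.png',cv2.resize(cams.snapshot(n)[a:b,c:d],None,fx=4,fy=4,interpolation=2))"
```

```text
5.3 [0.5961 0.1155 0.0354] F [-1.5522 -3.2851  7.4095] w 0.00021205587638586484
[[ 0.0001  1.      0.0016]
 [ 1.     -0.0001 -0.0006]
 [-0.0006  0.0016 -1.    ]]
delta mm [56.0013 -1.072   0.3663]
rot deg [ 0.0889  0.0359 -0.0062]
```

View pics/scene3.png

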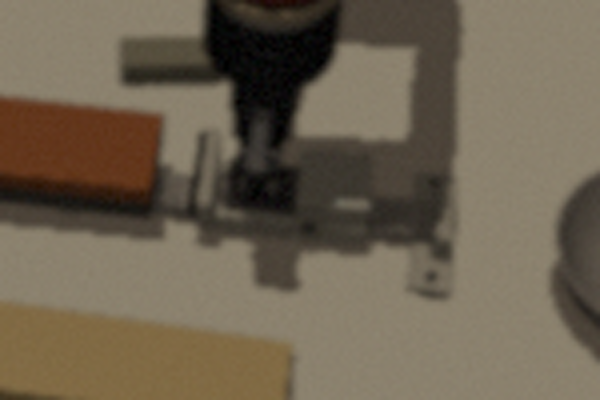

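View pics/top3.png

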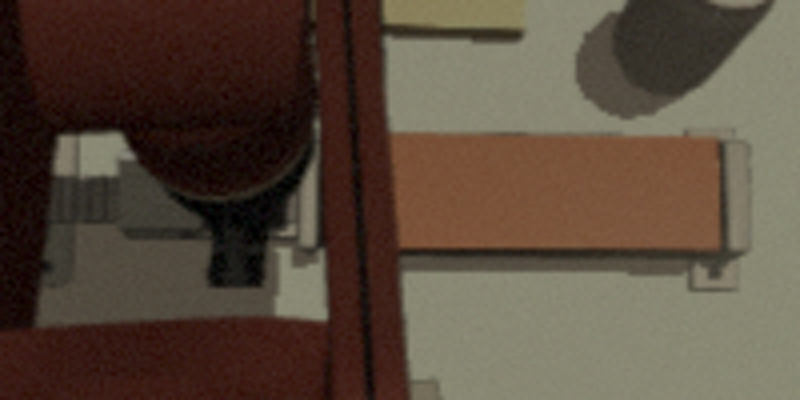

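The jaw plate has moved about 20 mm along with the fingertip, and the stone hasn't moved. I'll keep going.

Emit:
move_arm(
  motion=[
    {"gripper":1,"delta_pos":[3,0,0],"delta_rot":[0,0,0]},
    {"gripper":1,"delta_pos":[6,0,0],"delta_rot":[0,0,0]},
    {"gripper":1,"delta_pos":[10,0,0],"delta_rot":[0,0,0]},
    {"gripper":1,"delta_pos":[14,0,0],"delta_rot":[0,0,0]},
    {"gripper":1,"delta_pos":[18,0,0],"delta_rot":[0,0,0]},
    {"gripper":1,"delta_pos":[22,0,0],"delta_rot":[0,0,0]},
    {"gripper":1,"delta_pos":[26,0,0],"delta_rot":[0,0,0]},
    {"gripper":1,"delta_pos":[30,0,0],"delta_rot":[0,0,0]},
    {"gripper":1,"delta_pos":[33,0,0],"delta_rot":[0,0,0]},
    {"gripper":1,"delta_pos":[36,0,0],"delta_rot":[0,0,0]},
  ],
)

```text
clock: 6.23
eef_pos: [0.5961, 0.1517, 0.0354]
tcp_rot: [0.001, 0.707, 0.707, 0.0]
contact_force: [-1.5, -2.9, 7.0]
gripper_width: -0.0003
```

Emit:
move_arm(
  motion=[
    {"gripper":1,"delta_pos":[2,0,0],"delta_rot":[0,0,0]},
    {"gripper":1,"delta_pos":[4,0,0],"delta_rot":[0,0,0]},
    {"gripper":1,"delta_pos":[6,0,0],"delta_rot":[0,0,0]},
    {"gripper":1,"delta_pos":[8,0,0],"delta_rot":[0,0,0]},
    {"gripper":1,"delta_pos":[10,0,0],"delta_rot":[0,0,0]},
    {"gripper":1,"delta_pos":[12,0,0],"delta_rot":[0,0,0]},
    {"gripper":1,"delta_pos":[13,0,0],"delta_rot":[0,0,0]},
    {"gripper":1,"delta_pos":[14,0,0],"delta_rot":[0,0,0]},
    {"gripper":1,"delta_pos":[15,0,0],"delta_rot":[0,0,0]},
    {"gripper":1,"delta_pos":[16,0,0],"delta_rot":[0,0,0]},
  ],
)

```text
clock: 7.07
eef_pos: [0.597, 0.1669, 0.0361]
tcp_rot: [0.002, 0.707, 0.707, 0.001]
contact_force: [-0.3, -5.9, 9.8]
gripper_width: -0.0002
```

```bash
python3 d.py .595 .1715 .035; python3 -c "
from plant import cams;import cv2
for n,(a,b,c,d) in {'top':(150,250,225,425),'scene':(165,265,285,435)}.items():
    cv2.imwrite(f'pics/{n}4.png',cv2.resize(cams.snapshot(n)[a:b,c:d],None,fx=4,fy=4,interpolation=2))"
```

```text
7.0667 [0.597  0.1669 0.0361] F [-0.3228 -5.8771  9.8268] w -0.000187792234980427
[[ 0.      1.      0.0033]
 [ 1.      0.     -0.0014]
 [-0.0014  0.0033 -1.    ]]
delta mm [ 4.5953 -2.0117  1.1363]
rot deg [ 0.1919  0.0801 -0.0001]
```

View pics/scene4.png

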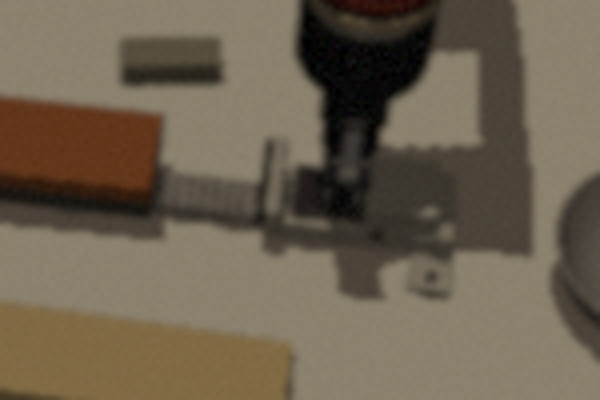

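View pics/top4.png

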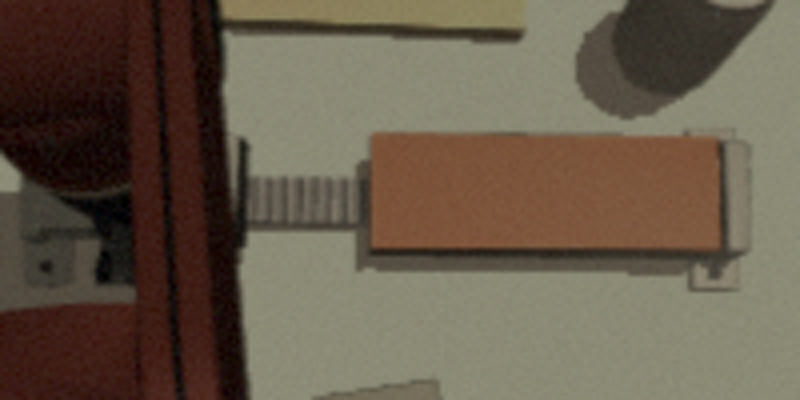

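Emit:
move_arm(
  motion=[
    {"gripper":1,"delta_pos":[1,0,0],"delta_rot":[0,0,0]},
    {"gripper":1,"delta_pos":[2,0,0],"delta_rot":[0,0,0]},
    {"gripper":1,"delta_pos":[3,0,0],"delta_rot":[0,0,0]},
    {"gripper":1,"delta_pos":[3.5,0,0],"delta_rot":[0,0,0]},
    {"gripper":1,"delta_pos":[4,0,0],"delta_rot":[0,0,0]},
    {"gripper":1,"delta_pos":[4.5,0,0],"delta_rot":[0,0,0]},
    {"gripper":1,"delta_pos":[5,0,0],"delta_rot":[0,0,0]},
    {"gripper":1,"delta_pos":[5,0,0],"delta_rot":[0,0,0]},
    {"gripper":1,"delta_pos":[5,0,0],"delta_rot":[0,0,0]},
    {"gripper":1,"delta_pos":[5,0,0],"delta_rot":[0,0,0]},
  ],
)

```text
clock: 8.0
eef_pos: [0.5973, 0.1704, 0.0365]
tcp_rot: [0.002, 0.707, 0.707, 0.0]
contact_force: [-0.9, -10.4, 11.8]
gripper_width: 0.0
```

Emit:
move_arm(
  motion=[
    {"gripper":1,"delta_pos":[1,0,0],"delta_rot":[0,0,0]},
    {"gripper":1,"delta_pos":[1.5,0,0],"delta_rot":[0,0,0]},
    {"gripper":1,"delta_pos":[2,0,0],"delta_rot":[0,0,0]},
    {"gripper":1,"delta_pos":[2.5,0,0],"delta_rot":[0,0,0]},
    {"gripper":1,"delta_pos":[3,0,0],"delta_rot":[0,0,0]},
    {"gripper":1,"delta_pos":[3.5,0,0],"delta_rot":[0,0,0]},
    {"gripper":1,"delta_pos":[4,0,0],"delta_rot":[0,0,0]},
    {"gripper":1,"delta_pos":[4,0,0],"delta_rot":[0,0,0]},
    {"gripper":1,"delta_pos":[4,0,0],"delta_rot":[0,0,0]},
    {"gripper":1,"delta_pos":[4,0,0],"delta_rot":[0,0,0]},
  ],
)

```text
clock: 8.83
eef_pos: [0.5973, 0.1706, 0.0365]
tcp_rot: [0.004, 0.707, 0.707, -0.002]
contact_force: [-2.1, -24.3, 13.8]
gripper_width: -0.0
```

Emit:
move_arm(
  motion=[
    {"gripper":1,"delta_pos":[-2,0,0],"delta_rot":[0,0,0]},
    {"gripper":1,"delta_pos":[-4,0,0],"delta_rot":[0,0,0]},
    {"gripper":1,"delta_pos":[-4.5,0,-2],"delta_rot":[0,0,0]},
    {"gripper":1,"delta_pos":[-4.5,0,-5],"delta_rot":[0,0,0]},
    {"gripper":1,"delta_pos":[-4.5,0,-9],"delta_rot":[0,0,0]},
    {"gripper":1,"delta_pos":[-4.5,0,-14],"delta_rot":[0,0,0]},
    {"gripper":1,"delta_pos":[-4.5,0,-20],"delta_rot":[0,0,0]},
    {"gripper":1,"delta_pos":[-4.5,0,-35],"delta_rot":[0,0,0]},
    {"gripper":1,"delta_pos":[-4.5,0,-55],"delta_rot":[0,0,0]},
    {"gripper":1,"delta_pos":[-4.5,0,-80],"delta_rot":[0,0,0]},
  ],
)

```text
clock: 9.67
eef_pos: [0.5938, 0.1726, 0.1133]
tcp_rot: [-0.001, 0.707, 0.707, -0.001]
contact_force: [-0.7, 0.1, 0.4]
gripper_width: 0.0001
```

Emit:
move_arm(
  motion=[
    {"gripper":1,"delta_pos":[0,-5,-30],"delta_rot":[0,0,0]},
    {"gripper":1,"delta_pos":[0,-15,-60],"delta_rot":[0,0,0]},
    {"gripper":1,"delta_pos":[0,-40,-80],"delta_rot":[0,0,0]},
    {"gripper":1,"delta_pos":[0,-75,-90],"delta_rot":[0,0,0]},
    {"gripper":1,"delta_pos":[0,-110,-100],"delta_rot":[0,0,0]},
    {"gripper":1,"delta_pos":[0,-145,-100],"delta_rot":[0,0,0]},
    {"gripper":1,"delta_pos":[0,-180,-100],"delta_rot":[0,0,0]},
    {"gripper":1,"delta_pos":[0,-200,-100],"delta_rot":[0,0,0]},
    {"gripper":1,"delta_pos":[0,-200,-100],"delta_rot":[0,0,0]},
    {"gripper":1,"delta_pos":[0,-200,-100],"delta_rot":[0,0,0]},
  ],
)

```text
clock: 10.5
eef_pos: [0.395, 0.1729, 0.2149]
tcp_rot: [0.0, 0.707, 0.707, 0.001]
contact_force: [0.5, 0.9, 0.6]
gripper_width: 0.0
```

```bash
python3 -c "
from plant import cams;import cv2
for n,(a,b,c,d) in {'top':(110,270,140,425),'scene':(165,265,285,435)}.items():
    k=2.8 if n=='top' else 4
    im=cams.snapshot(n);cv2.imwrite(f'pics/{n}5full.png',im);cv2.imwrite(f'pics/{n}5.png',cv2.resize(im[a:b,c:d],None,fx=k,fy=k,interpolation=2))
    o=cv2.imread(f'pics/{n}0.png');df=cv2.absdiff(cv2.GaussianBlur(im,(3,3),0),cv2.GaussianBlur(o,(3,3),0)).max(2);cv2.imwrite(f'pics/{n}5d.png',(df>25).astype('uint8')*255)
"
```

```text
(no output)
```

View pics/scene5.png

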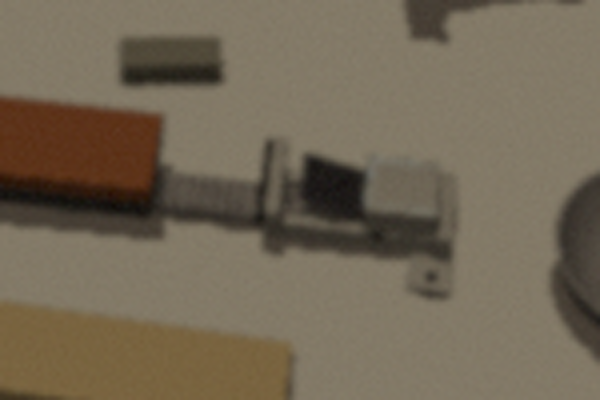

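View pics/top5.png

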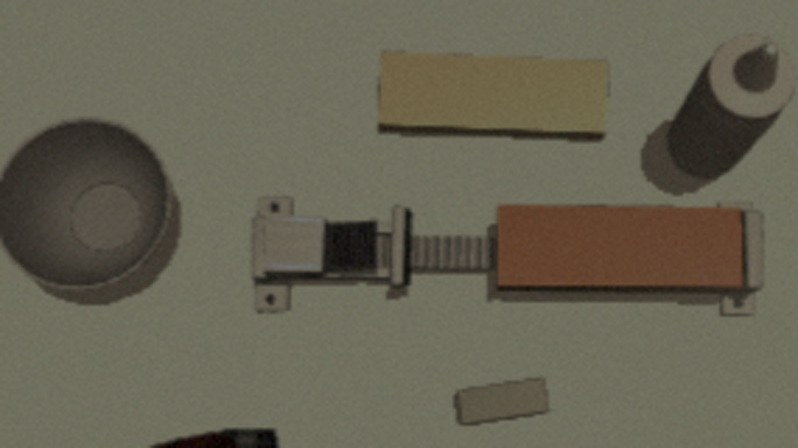

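View pics/scene5d.png

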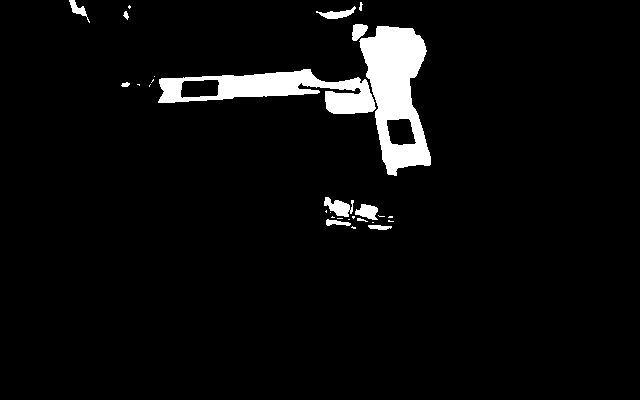

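```bash
python3 -c "
from h import *
for x in (262,325): print(plane('top',(140+x/2.8,110+245/2.8),.05))
print(plane('top',(225+(247)/4,200),.05))
from plant import order; print(order.sign_off())"
```

```text
[0.59266687 0.22482521 0.05      ]
[0.59300827 0.17874519 0.05      ]
[0.58823256 0.1155835  0.05      ]
the job is handed in; nothing more can be done
None
```

The stone holder is open. I pressed the release paddle with the closed fingertips and, keeping it pressed, pushed the jaw back to the end stop. Then I eased off, lifted away clear of everything and handed the job in at about 10.6 s.

**End stop:** The push force rose to 24 N while the fingertip moved only 0.2 mm more, so the jaw was hard against the stop. The fingertip's leading edge was then at y 0.1816, where the housing face should be at full travel (0.182).

**Jaw travel:** In the final top picture the housing face had moved about 63 mm (0.1156 to 0.1787 in y), against 64 mm expected. The housing's far end measures y 0.2248, and I had measured the stop's inner face at about 0.224. That is within measuring error.

**Paddle, stone and other things:** The last scene picture shows the paddle back up. Comparing it with the first one, only the arm and its shadow and the jaw had changed. The whetstone, finishing stone, dressing stone, bottle and bowl had not moved.

**What disagreed:**
- The heights I measured from the two views mostly came out about 4–8 mm low.
- The two cameras differed by about 4–7 mm across the bar, so I found the pressing height by contact force instead.
- For most of the travel the jaw moved by friction on the pressed paddle. The fingertip bore on the housing face only at the end.

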